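# Emboss the copper sheet with two of four stamps

## Robot

A 6-joint arm with a two-finger parallel gripper is mounted at the origin on the work surface. World frame = base frame: x ahead of the robot, y to its left, z up, the work surface at z = 0. Lengths are in m, angles in rad, forces in N, time in s.
With the tool pointing down it reaches from about 0.225 to 0.875 m from the base axis. Payload 3.4 kg.
Tool frame: the origin (TCP) lies on the centre line of the jaws, within the pads' length; the fingertips stand 17 mm ahead of it and the grasp point (between the pads) lies 2 mm behind it (manip.finger_overhang is the distance from the TCP to the fingertips, in m); y points along the fingers, x is the direction in which the jaws open and shut, and the axes are right-handed (so a half turn about y gives the same grasp; the last joint's range is limited). The gripper opens to 85 mm and grips with 20 to 120 N. Pads are 22 mm wide; open, the fingers measure 114 mm over their backs; the gripper's body (76 mm by 85 mm) begins 54 mm behind the grasp point. The pads swing forward as they close: fully open they stand 13 mm farther back than shut.
Start: joints at [1.088, 0.276, 1.505, -0, 1.361, -0.121], TCP at [0.204, 0.538, 0.248] pointing down, gripper open.
Joint ranges: [-2.89, 2.89], [-0.75, 2.08], [0.22, 2.7], [-1.18, 4.32], [0.11, 2.71], [-2.7, 2.7]. Speed limits (rad/s): [2.57, 2.57, 3.14, 3.14, 3.14, 3.14].

## Interface

Orientations are given as a unit quaternion [w, x, y, z].
In Python, from rig import manip gives the robot as it stands.
- The arm moves only by the tool arm_command, never from a script. Its argument "commands" is a list of rows, each a list of 3 entries, a list of its own where there are three numbers: the finger opening in cm, from 0 to 8.54, then the shift along the world's x, y, z in cm, then the turn about the world's z in rad. A call has 1 to 12 rows; each row shifts and turns the commanded pose from where the row before left it; what a row does not reach is not made up. A row lasts 1/10 s, in which the tool goes at most 50 mm and 8.59 degrees, less where a joint would pass 70% of its speed; a pose out of reach is approached as far as the arm can. A call with a gripper value outside its range is refused whole. The fingers move at their own pace and stop on an object; "grip_force" is the grip in N (left out, the last holds). Time passes only in rows, so rows that do not move let the fingers close. It gives the time, the measured TCP pose, the force and the opening at its end, in the units of the state.
- manip.get_state(): the state, without advancing time (a new reading comes with each control period).
- manip.get_image(name): name is "scene" or "top" or "wrist"; returns a dict with "pixels" (384x512x3 uint8, red, green, blue), "range_z" (384x512 float32, m along the optical axis (not along the pixel's ray), 0 where there is no reading), "intrinsics" (3x3 intrinsics, pixels), "k1" (the pictures are not rectified: a ray, as slopes to the right and down, at radius r is drawn at 1 + k1 r^2 times it, then the intrinsics apply), "R" (3x3) and "t" (3): a world point X has camera coordinates R X + t. Camera axes: x right, y down, z forward; pixel columns grow to the right and rows downward; lengths in m; the calibration is good to about 2 mm. A picture is of the moment at which its call begins.
- manip.sign_off(): hands the job in, once; it reports no verdict.
The state is a dict: "clock": time; "qpos": joint angles; "qd": joint speeds; "effort": joint torques, N m; "position": TCP position; "ee_rot": TCP orientation; "contact_force": force on the tool from outside, world axes, zero at the start; "moment": the same for the moment, N m; "width": finger opening in m.
Only numpy, scipy, OpenCV 4.12 (cv2) and the standard library are available. Lean on these libraries where they do the work, as an engineer would, in place of code of your own. Each camera call takes 0.05 s, during which the arm holds its last target.

## Task

With closed fingertips, gently push the stamp with the triangular head down until its head is on its washer or within a few millimetres of it, then do the same to the stamp with the narrow bar-shaped head, so that both mark the copper sheet. Leave the square and the round stamp raised as they are, do not pull any stamp up or pick anything up, do not disturb the other things on the bench, and finish with the hand clear.

Things in the scene. Friction and masses are not known exactly. Their poses are not given: they have to be found in the camera images.
- jig: wooden embossing jig, fixed to the table: base board 250 x 200 x 18 mm with a copper sheet on it, and above that a guide plate 170 x 180 mm whose top is 52 mm above the table. Origin: middle of its underside, on the table; its z axis is up. The four steel stamps stand through the guide plate at the corners of a 80 mm square centred on the origin (40 mm either way along the jig's x and y axes); which stamp stands at which corner changes.
- triangle_top (a point): centre of the flat top face of the triangle stamp: steel, three-sided (triangular) head, 42 mm along each side, 16 mm thick, on a 12 mm shank. The point moves with the stamp; at joint value 0 it is 90 mm above the table. z axis up.
- triangle (a joint): how far the triangle stamp is pushed down, m: it starts at 0 to 0.003 (raised); at 0.018 its head rests on the black rubber washer (54 mm across) below it and it is fully down, top face 72 mm above the table. Friction of about 5 N holds it wherever it is left, no spring; the stop is hard, so come onto it slowly; it can also be pulled up, to -0.012.
- triangle_guide: black rubber washer, 54 mm across, 4 mm thick, on the guide plate under the triangle stamp's head, which it carries; origin: middle of its underside, 52 mm above the table. Does not move.
- bar_top (a point): centre of the flat top face of the bar stamp: steel, narrow bar-shaped head, 44 x 12 mm, 16 mm thick, on a 12 mm shank. The point moves with the stamp; at joint value 0 it is 90 mm above the table. z axis up.
- bar (a joint): how far the bar stamp is pushed down, m: it starts at 0 to 0.003 (raised); at 0.018 its head rests on the black rubber washer (54 mm across) below it and it is fully down, top face 72 mm above the table. Friction of about 5 N holds it wherever it is left, no spring; the stop is hard, so come onto it slowly; it can also be pulled up, to -0.012.
- bar_guide: black rubber washer, 54 mm across, 4 mm thick, on the guide plate under the bar stamp's head, which it carries; origin: middle of its underside, 52 mm above the table. Does not move. Its x axis runs along the length of the bar head.
- square_top (a point): centre of the flat top face of the square stamp: steel, square head, 34 x 34 mm, 16 mm thick, on a 12 mm shank. The point moves with the stamp; at joint value 0 it is 90 mm above the table. z axis up.
- square (a joint): how far the square stamp is pushed down, m: it starts at 0 to 0.003 (raised); at 0.018 its head rests on the black rubber washer (54 mm across) below it and it is fully down, top face 72 mm above the table. Friction of about 5 N holds it wherever it is left, no spring; the stop is hard, so come onto it slowly; it can also be pulled up, to -0.012.
- square_guide: black rubber washer, 54 mm across, 4 mm thick, on the guide plate under the square stamp's head, which it carries; origin: middle of its underside, 52 mm above the table. Does not move.
- round_top (a point): centre of the flat top face of the round stamp: steel, round head, 38 mm across, 16 mm thick, on a 12 mm shank. The point moves with the stamp; at joint value 0 it is 90 mm above the table. z axis up.
- round (a joint): how far the round stamp is pushed down, m: it starts at 0 to 0.003 (raised); at 0.018 its head rests on the black rubber washer (54 mm across) below it and it is fully down, top face 72 mm above the table. Friction of about 5 N holds it wherever it is left, no spring; the stop is hard, so come onto it slowly; it can also be pulled up, to -0.012.
- round_guide: black rubber washer, 54 mm across, 4 mm thick, on the guide plate under the round stamp's head, which it carries; origin: middle of its underside, 52 mm above the table. Does not move.
- spare_stamp_mid (a point): spare stamp, a loose thin steel pin 55 mm tall, 20 mm across its top, standing on the near margin of the jig's base board; the point is about half-way up. Not to be disturbed.
- mallet_mid (a point): wooden mallet lying on the table beside the jig (right-hand side), handle 24 mm thick, head 52 mm thick and 90 mm wide, about 250 mm long; a point on its handle, 26 mm up; the point is about half-way up. Not to be disturbed.
- bottle_mid (a point): clear plastic bottle, 62 mm across, 160 mm tall, standing to the left of the jig; the point is about half-way up. Not to be disturbed.
- panel_mid (a point): small loose copper panel with a raised round boss, 85 x 70 x 11 mm, lying to the left of the jig; the point is about half-way up. Not to be disturbed.
- chasing_tool_mid (a point): dark steel chasing tool, a bar 110 x 9 x 9 mm lying beyond the jig; the point is about half-way up. Not to be disturbed.
- mug_mid (a point): white mug, 80 mm across, 90 mm tall, at the far left; the point is about half-way up. Not to be disturbed.
- tray_mid (a point): open black plastic tray, 170 x 120 x 38 mm, to the right; the point is about half-way up. Not to be disturbed.

How it is judged:
By the outcome, as a careful person would: the job done as asked, in the order asked, and still so for the second after the job is handed in, with the robot touching nothing.
It also fails if it takes over 35 s, if anything falls off the work surface, if the arm or the gripper's body presses on something with over 40 N, if the wrist force passes 120 N, or if a joint passes its speed limit or range.

## Working session

There is one attempt and no reset: what is moved stays moved. The work goes in short steps, Python scripts to look and compute and a tool call to move; the robot and the scene stay as the last step left them, time stands still between calls to the robot, and variables do not carry over. Pictures are saved under pics/ and viewed, and the job is handed in when it is done.

Besides the shell and the picture viewer there is one more tool, called after "Emit:" as name(argument=value, ...), one argument or row to a line, values as JSON. arm_command: Moves the arm, as the interface text tells. Its arguments: {"type":"object","properties":{"commands":{"type":"array"},"grip_force":{"type":"number"}},"required":["commands"]}

```bash
mkdir -p pics; ls; python3 - <<'E'
from rig import manip
import cv2,numpy as np,pickle
s=manip.get_state();print(s)
d={}
for n in("scene","top"):
    im=manip.get_image(n);d[n]=im
    cv2.imwrite(f"pics/{n}0.png",im["pixels"][:,:,::-1]); print(n,im["k1"],im["intrinsics"],im["R"],im["t"])
pickle.dump(d,open("d0.pkl","wb"))
E
```

```text
pics
{'clock': 0.0, 'qpos': array([ 1.08796889e+00,  2.76558990e-01,  1.50610056e+00,  2.18953939e-05,
        1.36071056e+00, -1.21004338e-01]), 'qd': array([ 9.71425245e-04, -1.53289951e-03,  1.37969155e-03,  2.96943172e-04,
        5.42315039e-05,  2.64606759e-04]), 'effort': array([-1.62077620e-03, -4.16777337e+01, -2.45801443e+01, -2.15988684e-04,
        1.09177074e-02,  2.28802001e-06]), 'position': array([0.20331035, 0.53733458, 0.2474732 ]), 'ee_rot': array([-0.58151847,  0.58208933,  0.40131548, -0.4024353 ]), 'contact_force': array([0.87940195, 1.0407574 , 0.3607376 ]), 'moment': array([0.00919336, 0.00634442, 0.02297259]), 'width': 0.08564085164962679}
scene -0.0598079957283457 [[382.97964175   0.         257.72723608]
 [  0.         382.97964175 191.51187898]
 [  0.           0.           1.        ]] [[-0.4868672   0.87335627 -0.01446212]
 [ 0.60855824  0.32728085 -0.72287213]
 [-0.62659173 -0.36074377 -0.69083047]] [ 0.33999612 -0.31104509  1.49835797]
top 0.006846925051810062 [[402.86095295   0.         253.70636391]
 [  0.         402.86095295 188.6818084 ]
 [  0.           0.           1.        ]] [[-0.06270059 -0.99803175  0.00112306]
 [-0.97457479  0.06098431 -0.21560357]
 [ 0.21511072 -0.01461298 -0.97648033]] [-0.00300365  0.62616966  1.23847226]
```

View pics/scene0.png

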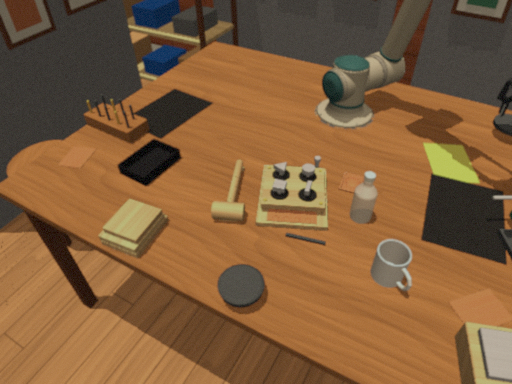

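View pics/top0.png

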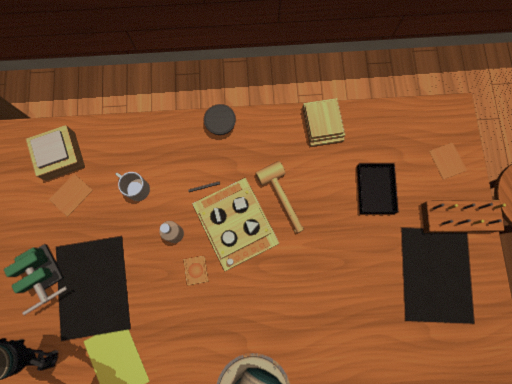

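```bash
python3 - <<'E'
import cv2,pickle,numpy as np
d=pickle.load(open("d0.pkl","rb"))
a=d["top"]["pixels"][170:280,180:310,::-1]; b=d["scene"]["pixels"][150:250,240:345,::-1]
cv2.imwrite("pics/z0.png",np.hstack([cv2.resize(a,(390*10//10,330),interpolation=cv2.INTER_CUBIC),cv2.resize(b,(347,330),interpolation=cv2.INTER_CUBIC)]))
cv2.imwrite("pics/z1.png",cv2.resize(d["top"]["pixels"][178:258,200:270,::-1],(525,600),interpolation=cv2.INTER_CUBIC))
E
```

```text
(no output)
```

View pics/z0.png

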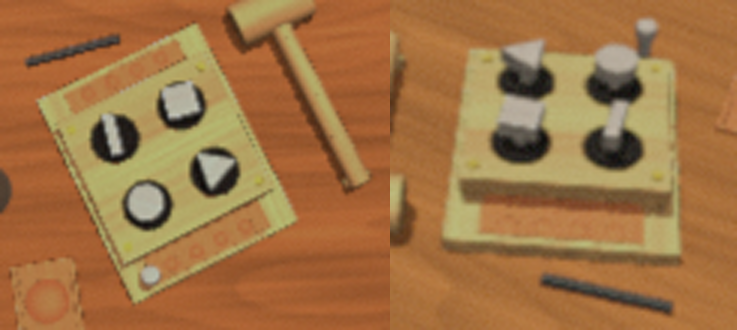

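View pics/z1.png

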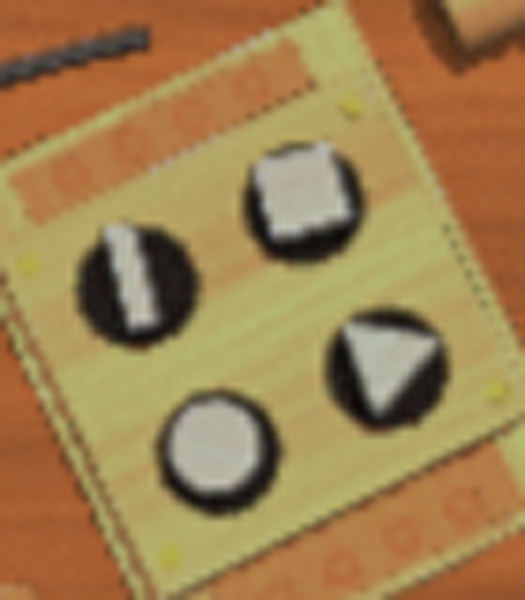

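```bash
cat > h.py <<'E'
import cv2,numpy as np
def ray(im,px,z):
    K=im["intrinsics"];k=im["k1"]
    px=np.atleast_2d(np.asarray(px,float)); D=np.array([k,0,0,0,0.])
    u=cv2.undistortPoints(px[:,None],K,D)[:,0]
    dirs=np.c_[u,np.ones(len(u))]@im["R"]; c=-im["R"].T@im["t"]
    return c+dirs*((z-c[2])/dirs[:,2])[:,None]
def pts(im):
    h,w=im["range_z"].shape; v,u=np.mgrid[:h,:w]
    p=np.c_[u.ravel(),v.ravel()].astype(float)
    n=cv2.undistortPoints(p[:,None],im["intrinsics"],np.array([im["k1"],0,0,0,0.]))[:,0]
    Z=im["range_z"].ravel()[:,None]
    return ((np.c_[n,np.ones(len(n))]*Z-im["t"])@im["R"]).reshape(h,w,3)
def heads(im,box,thr=150,sat=50):
    r0,r1,c0,c1=box
    hsv=cv2.cvtColor(im["pixels"],cv2.COLOR_RGB2HSV)
    m=((hsv[...,1]<sat)&(hsv[...,2]>thr)).astype(np.uint8); mm=np.zeros_like(m); mm[r0:r1,c0:c1]=m[r0:r1,c0:c1]
    n,l,st,ce=cv2.connectedComponentsWithStats(mm)
    P=pts(im); out=[]
    for i in range(1,n):
        if st[i,4]>15:
            z=P[l==i][:,2]; out.append((ce[i],st[i,4],np.median(z),ray(im,ce[i],.0885)[0]))
    return out
E
python3 - <<'E'
import pickle
from h import *
d=pickle.load(open("d0.pkl","rb"))
np.set_printoptions(precision=4,suppress=True)
for n,b in(("top",(185,270,200,270)),("scene",(155,205,265,325))):
    print(n)
    for o in heads(d[n],b): print(*o)
P=pts(d["top"])
im=d["top"]; hsv=cv2.cvtColor(im["pixels"],cv2.COLOR_RGB2HSV)
# dark washers
m=(hsv[...,2]<60).astype(np.uint8); mm=np.zeros_like(m); mm[190:255,205:265]=m[190:255,205:265]
n,l,st,ce=cv2.connectedComponentsWithStats(cv2.morphologyEx(mm,cv2.MORPH_CLOSE,np.ones((3,3))))
for i in range(1,n):
    if st[i,4]>40:
        c,_=cv2.minEnclosingCircle(np.argwhere(l==i)[:,::-1].astype(np.float32)); print("washer",c,_,ray(im,c,.056)[0])
E
```

```text
top
[239.53 202.76] 100 0.0892916531831934 [0.5775 0.0058 0.0885]
[216.7955 213.9318] 44 0.0888619550941783 [0.5463 0.0792 0.0885]
[250.9219 225.25  ] 64 0.0876494230482407 [ 0.5039 -0.0258  0.0885]
[228.     236.9192] 99 0.08750135046353669 [0.472  0.0475 0.0885]
[229.6  261.04] 25 0.0726044817332585 [0.3979 0.0462 0.0885]
scene
[281.1489 165.617 ] 47 0.09002940211354038 [ 0.5051 -0.027   0.0885]
[308.3919 167.4324] 74 0.0886809094211275 [0.4748 0.0471 0.0885]
[279.2043 183.6022] 93 0.0903675903530757 [0.578  0.0033 0.0885]
[307.9535 185.4884] 43 0.08950156333417848 [0.547  0.0774 0.0885]
washer (240.0, 205.0) 7.280210018157959 [0.5761 0.0054 0.056 ]
washer (217.8076934814453, 215.8076934814453) 7.519110202789307 [0.5452 0.0789 0.056 ]
washer (251.0, 227.0) 7.280210018157959 [ 0.5024 -0.0258  0.056 ]
washer (228.71621704101562, 238.3378448486328) 7.649868011474609 [0.4707 0.0473 0.056 ]
```

```bash
python3 - <<'E'
import pickle
from h import *
d=pickle.load(open("d0.pkl","rb"));im=d["top"]
hsv=cv2.cvtColor(im["pixels"],cv2.COLOR_RGB2HSV)
m=np.zeros((384,512),bool);b=np.s_[205:225,210:224];m[b]=((hsv[...,1]<70)&(hsv[...,2]>110))[b]
p=np.argwhere(m)[:,::-1];X=ray(im,p,.0885)[:,:2];print(len(p),X.mean(0))
w,v=np.linalg.eigh(np.cov(X.T));print(np.sqrt(w*12),v[:,1],np.degrees(np.arctan2(v[1,1],v[0,1])))
print("bottle",ray(im,(168,235),.12)); P=pts(im); print(P[225:240:3,165:177:3])
E
```

```text
53 [0.54568698 0.07894744]
[0.01232523 0.04409367] [-0.97709217 -0.21281657] -167.71253803056723
bottle [[0.48600179 0.22708569 0.12      ]]
[[[0.51154581 0.22747453 0.15892351]
  [0.51064279 0.21814016 0.16138157]
  [0.51607433 0.21768402 0.11883234]
  [0.51624925 0.20956122 0.11348598]]

 [[0.50226383 0.22698747 0.16185925]
  [0.50145692 0.21780444 0.16375121]
  [0.50591538 0.21641799 0.12612587]
  [0.50693412 0.20961892 0.11415083]]

 [[0.49378049 0.2277119  0.15906338]
  [0.49444805 0.22088584 0.14937767]
  [0.49734242 0.21741391 0.12190825]
  [0.49801289 0.21021077 0.11198894]]

 [[0.49034471 0.23742339 0.1138165 ]
  [0.48902184 0.22701227 0.12011282]
  [0.48908073 0.21898389 0.11477685]
  [0.4894853  0.21143947 0.10646485]]

 [[0.48148226 0.23808075 0.11135954]
  [0.48075462 0.22867345 0.1127243 ]
  [0.48133299 0.22160433 0.10231952]
  [0.48071433 0.21234088 0.1026715 ]]]
```

Emit:
arm_command(
  commands=[
    [0,[2,-3.7,0],0],
    [0,[2,-3.7,0],0],
    [0,[2,-3.7,0],0],
    [0,[2,-3.7,0],0],
    [0,[2,-3.7,0],0],
    [0,[2,-3.7,0],0],
    [0,[2,-3.7,0],0],
    [0,[2,-3.7,0],0],
    [0,[2,-3.7,0],0],
    [0,[2,-3.7,0],0],
  ],
  grip_force=30,
)

```text
clock: 1.1
position: [0.4038, 0.1662, 0.2481]
ee_rot: [0.582, -0.582, -0.402, 0.402]
contact_force: [0.9, 0.5, -0.3]
width: -0.0002
```

Emit:
arm_command(
  commands=[
    [0,[2,-3.85,0],-0.125],
    [0,[2,-3.85,0],-0.125],
    [0,[2,-3.85,0],-0.125],
    [0,[2,-3.85,0],-0.125],
    [0,[2,-3.8,0],-0.125],
    [0,[0,0,-2],-0.125],
    [0,[0,0,-3],-0.125],
    [0,[0,0,-3],-0.125],
    [0,[0,0,-2.8],0],
    [0,[0,0,0],0],
    [0,[0,0,0],0],
  ],
)

```text
clock: 2.2
position: [0.5035, -0.0242, 0.1403]
ee_rot: [0.703, -0.703, -0.073, 0.074]
contact_force: [0.7, 0.3, 0.8]
width: 0.0001
```

```bash
python3 - <<'E'
from rig import manip
import cv2,numpy as np
s=manip.get_state();print(s["qpos"],s["position"],s["contact_force"],s["ee_rot"],s["clock"])
a=manip.get_image("scene")["pixels"][120:220,230:350,::-1];b=manip.get_image("wrist")["pixels"][:,:,::-1]
cv2.imwrite("pics/a1.png",np.hstack([cv2.resize(a,(400,333),interpolation=2),cv2.resize(b,(400,333))]))
E
```

```text
[-1.86133902e-01  2.58775043e-01  1.82034861e+00  4.36068354e-07
  1.06343649e+00 -3.95324138e-01] [ 0.50347978 -0.02419219  0.14031434] [0.74926703 0.32779446 0.76668593] [ 0.70334049 -0.70314413 -0.07349738  0.07415272] 2.2
```

View pics/a1.png

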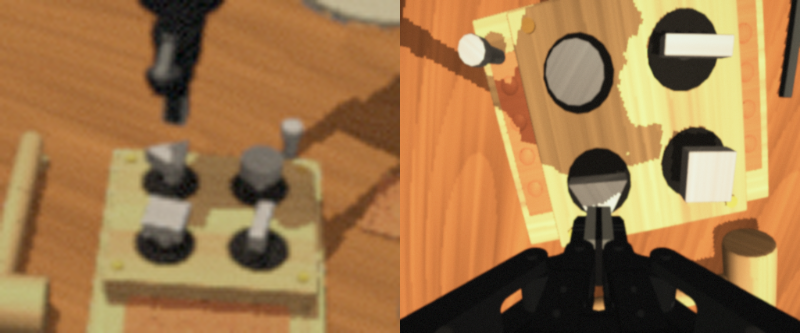

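Emit:
arm_command(
  commands=[
    [0,[0.05,-0.2,-1],0],
    [0,[0,0,-1],0],
    [0,[0,0,-0.8],0],
    [0,[0,0,-0.3],0],
    [0,[0,0,-0.2],0],
    [0,[0,0,-0.1],0],
    [0,[0,0,-0.1],0],
    [0,[0,0,-0.1],0],
  ],
)

```text
clock: 3.1
position: [0.5042, -0.0262, 0.1049]
ee_rot: [-0.703, 0.703, 0.074, -0.074]
contact_force: [-0.2, 0.5, 4.2]
width: 0.0001
```

Emit:
arm_command(
  commands=[
    [0,[0,0,-0.1],0],
    [0,[0,0,-0.1],0],
    [0,[0,0,-0.1],0],
    [0,[0,0,-0.1],0],
    [0,[0,0,-0.1],0],
    [0,[0,0,-0.1],0],
  ],
)

```text
clock: 3.7
position: [0.5042, -0.0262, 0.0983]
ee_rot: [-0.703, 0.703, 0.074, -0.074]
contact_force: [-0.9, 0.3, 5.7]
width: 0.0001
```

Emit:
arm_command(
  commands=[
    [0,[0,0,-0.1],0],
    [0,[0,0,-0.1],0],
    [0,[0,0,-0.1],0],
    [0,[0,0,-0.1],0],
    [0,[0,0,-0.1],0],
    [0,[0,0,-0.1],0],
  ],
)

```text
clock: 4.3
position: [0.5042, -0.0262, 0.0923]
ee_rot: [-0.703, 0.703, 0.074, -0.074]
contact_force: [0.2, 0.2, 5.6]
width: -0.0
```

Emit:
arm_command(
  commands=[
    [0,[0,0,-0.1],0],
    [0,[0,0,-0.05],0],
    [0,[0,0,-0.05],0],
    [0,[0,0,0],0],
  ],
)

```text
clock: 4.7
position: [0.5042, -0.0262, 0.0903]
ee_rot: [-0.703, 0.703, 0.074, -0.074]
contact_force: [0.9, -0.1, 3.0]
width: -0.0002
```

Emit:
arm_command(
  commands=[
    [0,[0,0,-0.04],0],
    [0,[0,0,-0.03],0],
    [0,[0,0,0],0],
  ],
)

```text
clock: 5.0
position: [0.5042, -0.0262, 0.0896]
ee_rot: [-0.703, 0.703, 0.074, -0.074]
contact_force: [1.3, -0.0, 4.0]
width: -0.0
```

Emit:
arm_command(
  commands=[
    [0,[0,0,-0.03],0],
    [0,[0,0,-0.03],0],
    [0,[0,0,0],0],
  ],
)

```text
clock: 5.3
position: [0.5042, -0.0262, 0.0891]
ee_rot: [-0.703, 0.703, 0.074, -0.074]
contact_force: [1.2, 0.4, 4.5]
width: 0.0001
```

Emit:
arm_command(
  commands=[
    [0,[0,0,0.3],0],
    [0,[0,0,1.7],0],
    [0,[0,0,3],0],
    [0,[1,2.6,0],0],
    [0,[1.1,2.6,0],0],
    [0,[1.1,2.6,0],0],
    [0,[1,2.65,0],0],
    [0,[0,0,0],0],
    [0,[0,0,0],0],
  ],
)

```text
clock: 6.2
position: [0.5451, 0.0785, 0.1382]
ee_rot: [-0.703, 0.703, 0.073, -0.075]
contact_force: [-0.0, -0.6, -0.3]
width: 0.0001
```

```bash
python3 - <<'E'
from rig import manip
from h import *
s=manip.get_state();print(s["position"],s["contact_force"],s["clock"])
sc=manip.get_image("scene");a=sc["pixels"][120:220,230:350,::-1];b=manip.get_image("wrist")["pixels"][:,:,::-1]
for o in heads(sc,(155,205,265,325),110,70): print(*o)
cv2.imwrite("pics/a2.png",np.hstack([cv2.resize(a,(400,333),interpolation=2),cv2.resize(b,(400,333))]))
E
```

```text
[0.54505507 0.07850709 0.13822218] [-0.03467525 -0.61441062 -0.25368714] 6.2
[308.25 159.15] 20 0.21888539987282568 [0.43945983 0.0312056  0.0885    ]
[280.85135135 169.91891892] 74 0.07206489291355717 [ 0.52301836 -0.0190553   0.0885    ]
[279.264 183.872] 125 0.09006771373198505 [0.57891075 0.00399749 0.0885    ]
[307.72916667 186.0625    ] 48 0.08983806665610657 [0.54946338 0.07782739 0.0885    ]
```

View pics/a2.png

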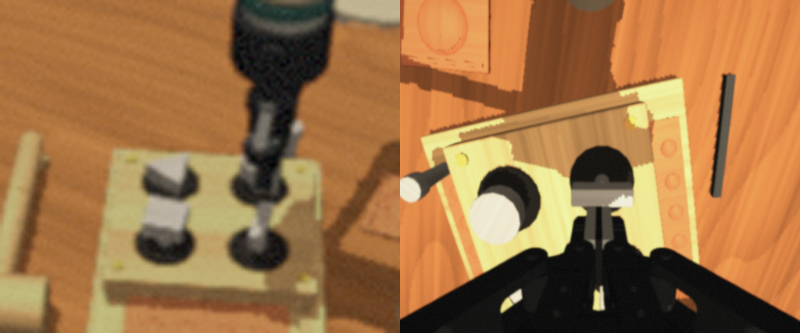

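The left panel shows the triangle head (about 165,170) resting on its washer, depth 72 mm. In the wrist panel the closed tips (about 600,215) stand over the bar. Next I press the bar.

Emit:
arm_command(
  commands=[
    [0,[0.1,0,-1],0],
    [0,[0,0,-1],0],
    [0,[0,0,-0.7],0],
    [0,[0,0,-0.2],0],
    [0,[0,0,-0.1],0],
    [0,[0,0,-0.1],0],
    [0,[0,0,-0.1],0],
    [0,[0,0,-0.1],0],
  ],
)

```text
clock: 7.1
position: [0.5473, 0.0783, 0.1062]
ee_rot: [-0.703, 0.703, 0.074, -0.074]
contact_force: [-0.5, 0.9, 0.4]
width: -0.0001
```

Emit:
arm_command(
  commands=[
    [0,[0,0,-0.1],0],
    [0,[0,0,-0.1],0],
    [0,[0,0,-0.1],0],
    [0,[0,0,-0.1],0],
  ],
)

```text
clock: 7.5
position: [0.5473, 0.0783, 0.1024]
ee_rot: [-0.703, 0.703, 0.074, -0.073]
contact_force: [-1.2, -0.5, 4.4]
width: -0.0003
```

Emit:
arm_command(
  commands=[
    [0,[0,0,-0.1],0],
    [0,[0,0,-0.1],0],
    [0,[0,0,-0.1],0],
    [0,[0,0,-0.1],0],
    [0,[0,0,-0.1],0],
    [0,[0,0,-0.1],0],
  ],
)

```text
clock: 8.1
position: [0.5472, 0.0783, 0.096]
ee_rot: [0.703, -0.703, -0.074, 0.074]
contact_force: [1.2, 0.2, 4.3]
width: 0.0003
```

Emit:
arm_command(
  commands=[
    [0,[0,0,-0.1],0],
    [0,[0,0,-0.1],0],
    [0,[0,0,-0.1],0],
    [0,[0,0,-0.1],0],
    [0,[0,0,-0.05],0],
    [0,[0,0,-0.05],0],
    [0,[0,0,0],0],
  ],
)

```text
clock: 8.8
position: [0.5472, 0.0783, 0.091]
ee_rot: [0.703, -0.703, -0.074, 0.074]
contact_force: [0.5, 1.1, 3.5]
width: 0.0002
```

Emit:
arm_command(
  commands=[
    [0,[0,0,-0.05],0],
    [0,[0,0,-0.05],0],
    [0,[0,0,-0.03],0],
    [0,[0,0,0],0],
  ],
)

```text
clock: 9.2
position: [0.5472, 0.0783, 0.0897]
ee_rot: [-0.703, 0.703, 0.074, -0.074]
contact_force: [0.6, 1.0, 4.1]
width: 0.0002
```

Emit:
arm_command(
  commands=[
    [0,[0,0,-0.03],0],
    [0,[0,0,-0.03],0],
    [0,[0,0,0],0],
  ],
)

```text
clock: 9.5
position: [0.5472, 0.0783, 0.0891]
ee_rot: [0.703, -0.703, -0.074, 0.074]
contact_force: [2.1, 1.5, 3.6]
width: 0.0
```

Now clear: straight up, then back over free bench.

Emit:
arm_command(
  commands=[
    [0,[0,0,0.3],0],
    [0,[0,0,1.7],0],
    [0,[0,0,4],0],
    [0,[0,0,4],0],
    [0,[0,0,4],0],
    [0,[-3,1,2],0],
    [0,[-4,1,0],0],
    [0,[-4,1,0],0],
    [0,[-4,1,0],0],
    [0,[-4,1,0],0],
    [0,[0,0,0],0],
    [0,[0,0,0],0],
  ],
)

```text
clock: 10.7
position: [0.3559, 0.1282, 0.2489]
ee_rot: [-0.703, 0.703, 0.074, -0.074]
contact_force: [1.3, -0.8, 0.1]
width: -0.0001
```

```bash
python3 - <<'E'
from rig import manip
from h import *
s=manip.get_state();print(s["position"],s["contact_force"],s["clock"])
sc=manip.get_image("scene");tp=manip.get_image("top")
for im,bx in((sc,(155,205,265,325)),(tp,(185,270,200,270))):
  for o in heads(im,bx,110,70): print(*o)
cv2.imwrite("pics/a3.png",np.hstack([cv2.resize(sc["pixels"][120:250,200:356,::-1],(400,333),interpolation=2),cv2.resize(tp["pixels"][140:290,140:320,::-1],(400,333),interpolation=2)]))
E
```

```text
[0.35589065 0.12816686 0.24890604] [ 1.27046881 -0.81417378  0.10748363] 10.7
[317.27272727 158.        ] 22 0.07375587461093767 [0.42150386 0.05297581 0.0885    ]
[308.35416667 167.80208333] 96 0.08824270263726822 [0.47635331 0.04769248 0.0885    ]
[280.75714286 169.91428571] 70 0.07257163441391737 [ 0.52312952 -0.01930658  0.0885    ]
[279.43333333 183.9       ] 120 0.08992987400569712 [0.57878986 0.00446756 0.0885    ]
[307.40350877 190.26315789] 57 0.07186070634538974 [0.56547778 0.08389583 0.0885    ]
[239.73913043 202.74782609] 115 0.08844807605265509 [0.5775274  0.00514019 0.0885    ]
[217.33962264 214.86792453] 53 0.07161382592914817 [0.5432354  0.07762123 0.0885    ]
[251.17283951 225.9382716 ] 81 0.07119056100023088 [ 0.50167817 -0.0264862   0.0885    ]
[228.11504425 236.90265487] 113 0.08718584570787763 [0.47201831 0.04717196 0.0885    ]
[229.63333333 261.36666667] 30 0.07241799850960381 [0.39691383 0.04618443 0.0885    ]
```

View pics/a3.png

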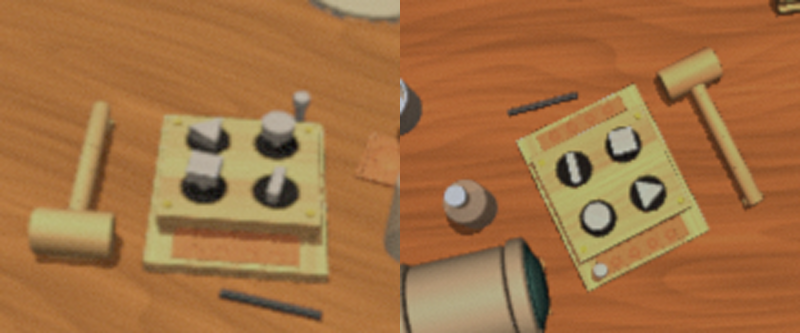

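The triangle (left panel 208,133) and the bar (275,188) are both down on their washers at about 72 mm. The square and round stamps are still raised at 88–90 mm, the other items have not moved, and the arm is clear.

```bash
python3 -c "
from rig import manip
print(manip.sign_off())"
```

```text
the job is handed in; nothing more can be done
None
```

I pushed the triangle stamp down first, then the bar stamp, with closed fingertips in slow steps of 1 mm or less. The force was about 4–6 N at each reading. The hand then went straight up and moved back clear of the jig, and I handed the job in at about 11 s.

**Pushed stamps:** the final camera depths put both tops at 71–73 mm, where fully down is 72 mm. I stopped each push with the fingertips at about 72 mm. I never felt the force rise against the stop, so either stamp could still be a fraction of a millimetre above its washer.

**Other stamps and bench:** the square and round stamps were still raised, at about 87–90 mm. The last pictures showed the spare stamp, mallet, bottle and chasing tool where they began. The panel, mug and tray were hidden or outside those close-ups, so I did not check them again, but the hand never went near them at low height.

No check failed or disagreed.

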